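# Lock the phone repair jig

## Robot

A 6-joint arm with a two-finger parallel gripper is mounted at the origin on the work surface. World frame = base frame: x ahead of the robot, y to its left, z up, the work surface at z = 0. Lengths are in m, angles in rad, forces in N, time in s.
With the tool pointing down it reaches from about 0.25 to 0.8 m from the base axis. Payload 8.5 kg.
Tool frame: the origin (TCP) lies at the very end of the fingers, on their centre line; the grasp point (between the pads) lies 19 mm behind it (env.grasp_offset is the distance from the TCP to the grasp point, in m); z points along the fingers, y is the line along which they close (so a half turn about z gives the same grasp; the last joint's range is limited). The gripper opens to 85 mm and grips with 20 to 120 N. Pads are 22 mm wide; open, the fingers measure 114 mm over their backs; the gripper's body (76 mm by 85 mm) begins 54 mm behind the grasp point. The pads swing forward as they close: fully open they stand 13 mm farther back than shut.
Start: joints at [-1.213, 0.238, -0.013, 1.319, 0, 1.571], TCP at [0.184, -0.492, 0.231] pointing down, gripper open.
Joint ranges: [-2.66, 2.66], [-1.03, 1.9], [-1.14, 1.46], [-1.82, 2.27], [-1.45, 1.34], [-3.14, 3.14]. Speed limits (rad/s): [2.22, 2.22, 2.79, 3.14, 3.14, 3.14].

## Interface

Orientations are given as a unit quaternion [x, y, z, w].
In Python, from rig import env gives the robot as it stands. The module is installed in compiled form; this text tells all that it offers.
- The arm moves only by the tool step_arm, never from a script. Its arguments are lists of equal length, an entry for each row: "slide": the shift along the tool's x, y, z scaled (see below), a list of three; "turn": the turn about the tool's z scaled (see below). A call has 1 to 5 rows; each row shifts and turns the commanded pose from where the row before left it, along the tool's axes as they then stand; what a row does not reach is not made up. The controller multiplies each number of a shift by 300 mm and each number of a turn by 180 degrees. A row lasts 1/10 s, in which the tool goes at most 50 mm and 8.59 degrees, less where a joint would pass 70% of its speed; a pose out of reach is approached as far as the arm can. A call with a number of a shift or a turn outside -1 to 1 is refused whole. A call with a gripper value outside its range is refused whole. "jaw" is the opening, from 0 (shut) to 1 (fully open), set as the call begins (left out, the last holds). The fingers move at their own pace and stop on an object; "force" is the grip in N (left out, the last holds). Time passes only in rows, so rows that do not move let the fingers close. It gives the time, the measured TCP pose, the force, the opening and the grip force at its end, in the units of the state.
- env.get_obs(): the state, without advancing time (a new reading comes with each control period).
- env.snapshot(name): name is "side" or "top" or "wrist"; returns the picture (384x512x3 uint8, red, green, blue); there is no depth.
- env.camera_info(name): a dict with "vertical_fov" (degrees; the focal length in pixels is half the picture's height over the tangent of half this angle, whatever the lens; pixels are square), "cx", "cy" (the principal point, pixels), "dist" ([k1, k2, p1, p2, k3] as OpenCV has them; the pictures are not rectified), "pose" (4x4, takes a point from camera to world coordinates). Camera axes: x right, y up, looking along -z (the intrinsics and any distortion apply to the point x, -y, -z); pixel columns grow to the right and rows downward; lengths in m; the calibration is good to about 2 mm. A picture is of the moment at which its call begins: read the wrist's pose just before it. camera_info takes no time and is no camera call; for the wrist camera it gives the pose at the moment of the call.
- env.hand_in(): hands the job in; it is judged then, once.
The state is a dict: "clock": time; "qpos": joint angles; "joint_vel": joint speeds; "tau": joint torques, N m; "tool_pos": TCP position; "ee_rot": TCP orientation; "ft_force": force on the tool from outside, world axes, zero at the start; "torque": the same for the moment, N m; "opening": finger opening in m; "grip_force": force on a finger pad.
Only numpy, scipy, OpenCV 4.12 (cv2) and the standard library are available. Lean on these libraries where they do the work, as an engineer would, in place of code of your own. Each camera call takes 0.05 s, during which the arm holds its last target. There are 200 camera calls.

## Task

Lock the phone clamp of the repair jig: push the black post round with a fingertip to turn the orange slotted disc until its slot lines up with the brass bolt, then push the bolt from its tail end straight through the slot until it is fully home in the keeper on the far side of the disc. Leave the bolt lying in its guide the whole way, never lifting it, and leave the phone and the other things on the bench where they are; finish with the hand clear.

Things in the scene. Friction and masses are not known exactly. Their poses are not given: they have to be found in the camera images.
- jig: Fixed aluminium plate of the phone repair jig, 305 x 190 x 12 mm. Origin on the bench, straight below the disc's axis; z up; +x is the way the bolt is pushed, along y = 0. Here the plate spans x -220..85, y -135..55 mm. Along the bolt's path: low rails x -200..-85 (tops 18 mm above the bench), guide cheeks x -85..-44 (tops 30 mm, gap 21 mm), disc x -38..38, keeper x 44..75 (top 40 mm).
- keeper_mouth (a point): Centre of the mouth of the grey keeper, 44 mm from the disc's axis, 22 mm above the bench; x axis inwards. Its channel is 23 mm wide under a bridge and ends at a stop 18 mm inside the mouth (62 mm from the disc's axis), where the bolt's nose comes to rest.
- disc_center (a point): Point on the upright axis of the orange disc, at its top (36 mm above the bench). The disc: radius 38 mm, 12 to 36 mm above the bench, cut right across by a slot 25 mm wide, open above, with a dark bed level with the plate. The point's x axis runs along the slot (either end may lead), its -y axis points to the black post.
- disc (a joint): Disc angle in rad, growing counterclockwise seen from above. At 0 and again at 3.14 the slot lines up with the bolt; the post is then on the jig's -y side (0) or +y side (3.14), and at 1.57 on its +x side. Range -0.5 to 3.64, light friction (0.05 N m), no spring: it stays where left. It starts between 0.75 and 2.4; either way round will do.
- disc_post (a point): Middle of the black upright post on the disc, 11 mm thick and 32 mm tall (36 to 68 mm above the bench), 27 mm from the disc's axis, square to the slot.
- bolt_nose (a point): Rounded front end of the loose brass bolt, at half height. The bolt: 150 mm long, 18 wide, 20 high, about 0.2 kg, lying on the plate (12 to 32 mm above the bench) between rails and guide cheeks. x axis along the bolt, towards the nose. It starts 45 to 65 mm short of the disc's axis; home is against the stop, 62 mm beyond the axis.
- bolt_tail (a point): Middle of the bolt's flat tail end, 150 mm behind the nose, 22 mm above the bench: the end to push on. When home it is about 3 mm behind the guide cheeks, so a fingertip behind it has only the low rails (18 mm above the bench) beneath it.
- phone_mid (a point): Bystander: black phone with a cracked screen, 150 x 72 x 8 mm, loose on the jig's plate; its middle.
- screw_dish_mid (a point): Bystander: steel screw dish, 48 mm across, 18 mm high, loose on the jig's plate by the clamp; its middle.
- screwdriver_mid (a point): Bystander: red screwdriver, 170 mm, lying on the bench; its middle.
- opener_mid (a point): Bystander: slim blue-handled opening tool, 160 mm, lying on the bench; its middle.
- test_board_mid (a point): Bystander: green test board, 110 x 70 x 6 mm with a black connector strip, on the bench; its middle.
- flux_jar_mid (a point): Bystander: closed jar, 48 mm across, 60 mm tall, standing on the bench; its middle.
- parts_tray_mid (a point): Bystander: grey divided parts tray, 120 x 170 x 30 mm, on the bench; its middle.
There are look-alikes about, which are no part of the job. What is meant by the part that bears bolt_nose is not green, and is the smaller of those in its own colour.

How it is judged:
On the way, in this order (a step that is already met when the one before it is completed fails the run):
1. the disc's slot lines up with the bolt (within 0.2 rad, either way round) while the bolt's nose has not yet passed the disc's axis (angle between the x axis of disc_center and the x axis of jig, either way round below 0.2 rad and x of bolt_nose in the frame of jig below 0 m), for 0.2 s.
2. the bolt's nose is home in the keeper (within 4 mm of the stop) (x of bolt_nose in the frame of jig above 0.058 m and angle between the x axis of disc_center and the x axis of jig, either way round below 0.2 rad), for 0.2 s.
At the end, for the whole second after the job is handed in: The bolt's nose lies in the keeper within 4 mm of the stop and 5 mm of the centre line, the bolt flat on the plate (ends less than 4 mm raised) and at rest, in line with the jig (0.08 rad), the disc's slot in line with it (0.2 rad), and every bystander within 15 mm of where it began (all of step 2 and y of bolt_nose in the frame of jig between -0.005 and 0.005 m and z of each of bolt_nose, bolt_tail in the frame of jig below 0.026 m and angle between the x axis of bolt_nose and the x axis of jig, either way round below 0.08 rad and linear speed of bolt below 0.01 m/s and distance of each of phone_mid, screw_dish_mid, screwdriver_mid, opener_mid, test_board_mid, flux_jar_mid, parts_tray_mid from where it was at the start of the episode below 0.015 m); the robot touches nothing.
It fails at once if the bolt is lifted (either end more than 10 mm off the plate) (z of any of bolt_nose, bolt_tail in the frame of jig above 0.032 m).
It fails at once if the phone or another bystander is lifted, carried or shoved away (more than 30 mm) (distance of any of phone_mid, screw_dish_mid, screwdriver_mid, opener_mid, test_board_mid, flux_jar_mid, parts_tray_mid from where it was at the start of the episode above 0.03 m).
It also fails if it takes over 48 s, if anything falls off the work surface, if the arm or the gripper's body presses on something with over 40 N, if the wrist force passes 120 N, or if a joint passes its speed limit or range.

## Working session

There is one attempt and no reset: what is moved stays moved. The work goes in short steps, Python scripts to look and compute and a tool call to move; the robot and the scene stay as the last step left them, time stands still between calls to the robot, and variables do not carry over. Pictures are saved under pics/ and viewed, at most 10 in all, crops included, and the job is handed in when it is done.

Besides the shell and the picture viewer there is one more tool, called after "Request:" as name(argument=value, ...), one argument or row to a line, values as JSON. step_arm: Moves the arm, as the interface text tells. Its arguments: {"type":"object","properties":{"slide":{"type":"array"},"turn":{"type":"array"},"jaw":{"type":"number"},"force":{"type":"number"}},"required":["slide","turn"]}

```bash
mkdir -p pics
cat > h.py <<'E'
import numpy as np, cv2
from rig import env
def K(i,h=384):
    f=h/2/np.tan(np.radians(i["vertical_fov"])/2)
    return np.array([[f,0,i["cx"]],[0,f,i["cy"]],[0,0,1]])
def cast(i,pts,z):
    p=cv2.undistortPoints(np.array(pts,float).reshape(-1,1,2),K(i),np.array(i["dist"],float)).reshape(-1,2)
    d=np.c_[p[:,0],-p[:,1],-np.ones(len(p))]@np.array(i["pose"])[:3,:3].T
    o=np.array(i["pose"])[:3,3]
    return o+d*((z-o[2])/d[:,2])[:,None]
def proj(i,P):
    T=np.linalg.inv(np.array(i["pose"])); q=np.atleast_2d(P)@T[:3,:3].T+T[:3,3]
    q=q*[1,-1,-1]
    return cv2.projectPoints(q,np.zeros(3),np.zeros(3),K(i),np.array(i["dist"],float))[0].reshape(-1,2)
def snap(n,f):
    im=env.snapshot(n); cv2.imwrite(f"pics/{f}.png",im[:,:,::-1]); return im
E
python3 - <<'E'
from h import *
for n in("top","side"):
    snap(n,n+"0"); i=env.camera_info(n); print(n,np.round(i["pose"],3).tolist(),i["vertical_fov"],i["dist"])
o=env.get_obs();print(o["clock"],o["tool_pos"],o["ee_rot"])
a=cv2.imread("pics/top0.png");cv2.imwrite("pics/t.png",cv2.resize(a,(800,600)))
E
```

```text
top [[-0.007, 0.999, -0.031, 0.493], [-1.0, -0.007, -0.0, -0.099], [-0.001, 0.031, 1.0, 1.494], [0.0, 0.0, 0.0, 1.0]] 47.474425026885854 [-0.04118666  0.          0.          0.          0.        ]
side [[-0.995, 0.072, -0.062, 0.495], [-0.094, -0.659, 0.746, 0.744], [0.013, 0.749, 0.663, 0.781], [0.0, 0.0, 0.0, 1.0]] 56.5406444305206 [-0.06909708  0.          0.          0.          0.        ]
0.1 [ 0.18372926 -0.49143707  0.23075275] [ 9.84039995e-01  1.77946355e-01 -1.18474807e-04 -6.08132302e-04]
```

View pics/t.png

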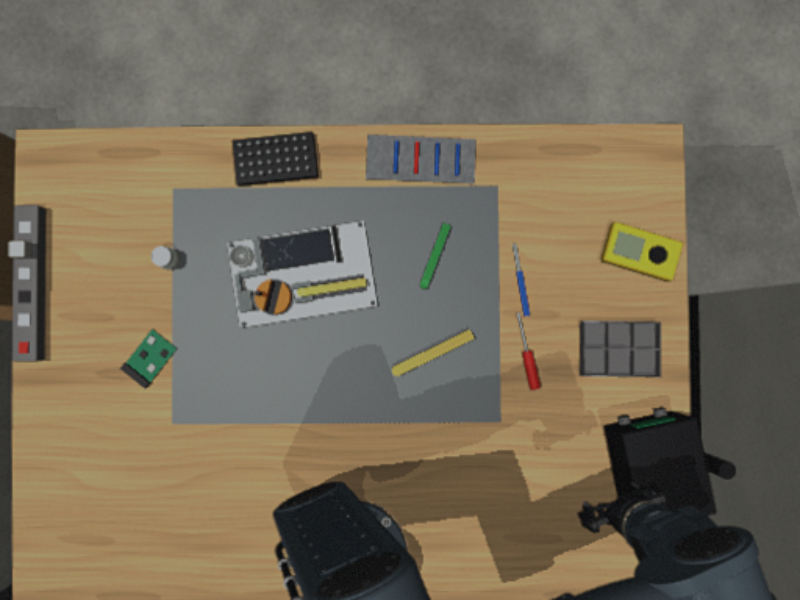

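View pics/side0.png

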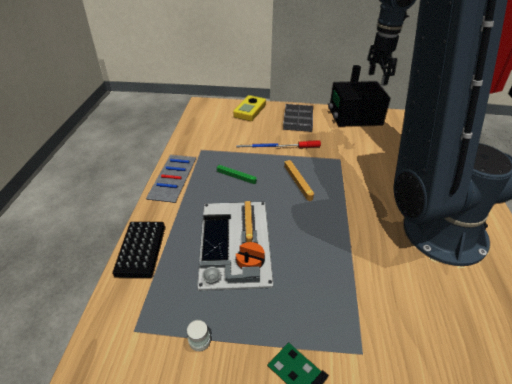

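The top view (800 px scale) shows two brass-coloured bars, one in the jig at (331,288) and a longer one on the mat at (433,353), and a green bar at (435,255). The one that fits is the smaller brass bar in the jig guide. The disc is at (272,296), with the phone and dish above it. I'll confirm the bolt in an enlarged crop and measure.

```bash
cat > m.py <<'E'
from h import *
i=env.camera_info("top"); a=cv2.imread("pics/top0.png"); hsv=cv2.cvtColor(a,cv2.COLOR_BGR2HSV)
def comps(m,amin=40):
    for c in cv2.findContours(m,cv2.RETR_EXTERNAL,cv2.CHAIN_APPROX_NONE)[0]:
        if cv2.contourArea(c)>amin: yield c
br=cv2.inRange(hsv,(20,80,90),(35,255,255)); orr=cv2.inRange(hsv,(5,150,120),(18,255,255))
for nm,m,z in(("brass",br,.032),("orange",orr,.036)):
    m[:100]=0;m[260:]=0
    m[:,:110]=0;m[:,320:]=0
    for c in comps(m):
        r=cv2.minAreaRect(c); b=cast(i,cv2.boxPoints(r),z)
        print(nm,np.round(r[0],1),cv2.contourArea(c),"box",np.round(b[:,:2],4).tolist(),"sides",np.round([np.linalg.norm(b[0]-b[1]),np.linalg.norm(b[1]-b[2])],4))
        if nm=="orange": print(" hull circle",cv2.minEnclosingCircle(c))
# plate
g=cv2.inRange(hsv,(0,0,140),(180,45,255)); g[:130]=0;g[215:]=0;g[:,:140]=0;g[:,250:]=0
c=max(comps(g),key=cv2.contourArea); r=cv2.minAreaRect(cv2.convexHull(c)); b=cast(i,cv2.boxPoints(r),.012)
print("plate",np.round(b[:,:2],4).tolist(),np.round([np.linalg.norm(b[0]-b[1]),np.linalg.norm(b[1]-b[2])],4))
t=a[138:214,140:250]; cv2.imwrite("pics/crop1.png",cv2.resize(t,None,fx=7,fy=7,interpolation=cv2.INTER_CUBIC))
s=cv2.imread("pics/side0.png")[195:295,190:285]; cv2.imwrite("pics/crop2.png",cv2.resize(s,None,fx=6,fy=6,interpolation=cv2.INTER_CUBIC))
E
python3 m.py
```

```text
brass [276.4 225.8] 352.5 box [[0.4095, -0.0883], [0.4924, -0.2576], [0.4709, -0.2681], [0.388, -0.0988]] sides [0.1886 0.0239]
brass [211.9 183.5] 209.0 box [[0.5818, 0.112], [0.6043, -0.0353], [0.5848, -0.0383], [0.5624, 0.109]] sides [0.149  0.0196]
brass [235.  116.5] 41.0 box [[0.8148, 0.0121], [0.8139, -0.0959], [0.8037, -0.0958], [0.8046, 0.0121]] sides [0.108  0.0102]
brass [130.5 115. ] 210.5 box [[0.8325, 0.3822], [0.8308, 0.2423], [0.8035, 0.2423], [0.8051, 0.382]] sides [0.1398 0.0273]
brass [127.  107.5] 56.5 box [[0.8531, 0.3823], [0.8516, 0.2662], [0.8345, 0.2662], [0.8359, 0.3822]] sides [0.1161 0.0171]
orange [180.9 191.2] 88.0 box [[0.5295, 0.1594], [0.5924, 0.1435], [0.5867, 0.1214], [0.5238, 0.1373]] sides [0.0649 0.0228]
 hull circle ((178.0, 190.5), 9.708344459533691)
plate [[0.6825, 0.2698], [0.73, -0.0309], [0.5432, -0.0607], [0.4957, 0.2385]] [0.3044 0.1892]
```

View pics/crop1.png

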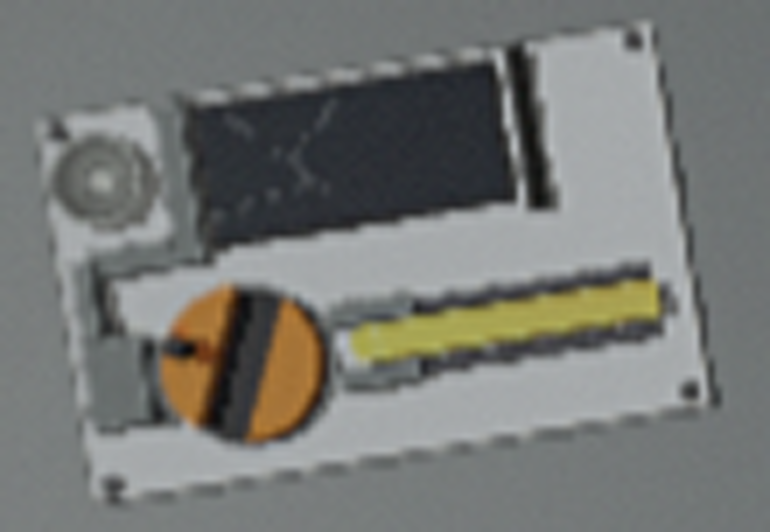

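View pics/crop2.png

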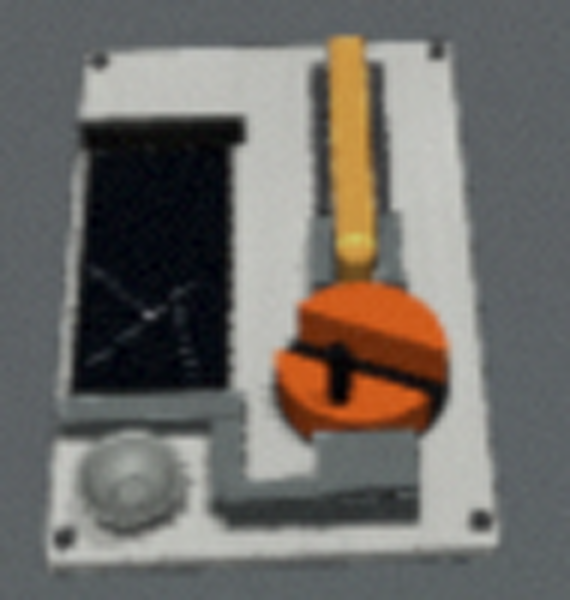

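The crops confirm the bolt: the smaller brass bar in the guide, measured at 149 x 20 mm, with its nose at crop (360,342). The disc is at crop (242,363), with its slot running (258,290) to (230,440). The black post is on the keeper side at (180,347). That puts the disc angle at about 1.25 rad, so I'll push the post clockwise towards the phone side. First I swing the arm over with the gripper shut.

Request:
step_arm(
  slide=[
    [0.16,0,0],
    [0.16,0,0],
    [0.16,0,0],
    [0.16,0,0],
    [0.16,0,0],
  ],
  turn=[-0.03,-0.03,-0.03,-0.03,-0.03],
  jaw=0,
)

```text
clock: 0.6
tool_pos: [0.3886, -0.367, 0.2308]
ee_rot: [0.915, 0.404, -0.0, -0.0]
ft_force: [-0.3, -0.5, -0.3]
opening: 0.0123
grip_force: 0.0
```

Request:
step_arm(
  slide=[
    [0.16,0,0],
    [0.16,0,0],
    [0.16,0,0],
    [0.16,0,0],
    [0.16,0,0],
  ],
  turn=[-0.03,-0.03,-0.03,-0.03,-0.03],
)

```text
clock: 1.1
tool_pos: [0.5129, -0.1639, 0.2308]
ee_rot: [0.795, 0.607, -0.0, -0.0]
ft_force: [-0.1, 0.3, 0.4]
opening: -0.0002
grip_force: 0.0
```

```bash
cat >> h.py <<'E'
O=np.array([.563,.165]); TH=np.radians(98.85)
def jig(p): 
    ex=np.array([np.cos(TH),np.sin(TH)]); ey=np.array([-ex[1],ex[0]]); d=np.asarray(p)[...,:2]-O
    return np.stack([d@ex,d@ey],-1)
def st():
    from scipy.spatial.transform import Rotation as R
    o=env.get_obs(); M=R.from_quat(o["ee_rot"]).as_matrix()
    a=np.arctan2(M[1,0],M[0,0])
    print("t",round(o["clock"],2),"jig mm",np.round(jig(o["tool_pos"])*1000,1),"z",round(o["tool_pos"][2]*1000,1),"xang-TH deg",round(np.degrees(a-TH),2),"tilt",np.round(M[:,2],3),"q",np.round(o["qpos"],2),"F",np.round(o["ft_force"],1),"op",o["opening"])
    return o,M
E
python3 - <<'E'
from h import *
i=env.camera_info("top"); o,M=st()
a=cv2.imread("pics/top0.png"); hsv=cv2.cvtColor(a,cv2.COLOR_BGR2HSV)
m=cv2.inRange(hsv,(3,110,70),(20,255,255)); m[:175]=0;m[205:]=0;m[:,:160]=0;m[:,188:]=0
p=np.argwhere(m)[:,::-1]; print("disc circle",cv2.minEnclosingCircle(p.astype(np.float32)))
c=cv2.minEnclosingCircle(p.astype(np.float32))[0]
print("disc",cast(i,[c,(174.6,189.9)],.036),jig(cast(i,[c,(174.6,189.9)],.036)))
print("post top",jig(cast(i,[(140+180/7,138+347/7)],.066)), "bolt nose/tail", jig(cast(i,[(140+352/7,138+345/7),(140+660/7,138+298/7)],.032)))
print("slot ends",jig(cast(i,[(140+258/7,138+290/7),(140+230/7,138+440/7)],.036)))
E
```

```text
t 1.1 jig mm [-317.3  100.1] z 230.8 xang-TH deg -24.13 tilt [-0.001  0.    -1.   ] q [-0.31  0.26  0.02  1.33  0.    1.53] F [-0.1  0.3  0.4] op -0.00018849978578867335
disc circle ((174.24411010742188, 189.58753967285156), 11.586145401000977)
disc [[0.56376912 0.16282613 0.036     ]
 [0.56271298 0.16163349 0.036     ]] [[-0.00226632 -0.00042552]
 [-0.00328227  0.00080154]]
post top [[ 0.01928669 -0.00921809]] bolt nose/tail [[-0.05603613  0.00034669]
 [-0.20538287  0.00192855]]
slot ends [[-0.01621906 -0.03265699]
 [ 0.00819986  0.03609353]]
```

Request:
step_arm(
  slide=[
    [0.16,0,0],
    [0.16,0,0],
    [0.16,0,0],
  ],
  turn=[-0.0447,-0.0447,-0.0447],
)

```text
clock: 1.4
tool_pos: [0.5311, -0.0219, 0.2307]
ee_rot: [0.65, 0.76, -0.0, -0.0]
ft_force: [1.4, -0.2, -0.1]
opening: -0.0004
grip_force: 0.0
```

Request:
step_arm(
  slide=[
    [0.143,0.028,0.06],
    [0.143,0.028,0.06],
    [0.143,0.028,0.06],
    [0.143,0.028,0.06],
    [0.143,0.028,0.06],
  ],
  turn=[0,0,0,0,0],
)

```text
clock: 1.9
tool_pos: [0.5395, 0.1963, 0.1404]
ee_rot: [0.652, 0.758, -0.0, -0.0]
ft_force: [0.4, -0.0, 0.1]
opening: -0.0002
grip_force: 0.0
```

Request:
step_arm(
  slide=[
    [0,0,0],
  ],
  turn=[0],
)

```text
clock: 2.0
tool_pos: [0.5385, 0.1987, 0.1383]
ee_rot: [0.65, 0.76, -0.001, -0.001]
ft_force: [0.4, -0.5, -0.5]
opening: 0.0001
grip_force: 0.0
```

Run:
```python
from h import *
st()
a=snap("side","s1"); cv2.imwrite("pics/s1c.png",cv2.resize(a[120:300,170:330,::-1],None,fx=3.3,fy=3.3,interpolation=cv2.INTER_CUBIC))
```

```text
t 2.0 jig mm [37. 19.] z 138.3 xang-TH deg 0.06 tilt [-0.004 -0.    -1.   ] q [ 0.35  0.37 -0.07  1.14  0.    1.77] F [ 0.4 -0.5 -0.5] op 6.453966823088718e-05
```

View pics/s1c.png

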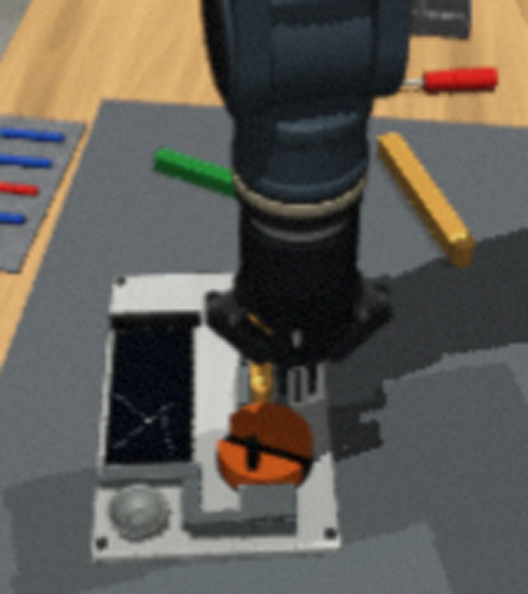

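Request:
step_arm(
  slide=[
    [-0.02,0,0.143],
    [0,0,0.143],
    [0,0,0],
    [-0.015,0.03,0],
    [-0.015,0.03,0],
  ],
  turn=[0,0,0,0,0],
)

```text
clock: 2.55
tool_pos: [0.5614, 0.1821, 0.0578]
ee_rot: [0.652, 0.758, 0.001, 0.0]
ft_force: [-4.6, 0.6, -0.4]
opening: -0.0004
grip_force: 2.3
```

Request:
step_arm(
  slide=[
    [0,0,0],
    [0,0,0],
  ],
  turn=[0,0],
)

```text
clock: 2.75
tool_pos: [0.5616, 0.1823, 0.0571]
ee_rot: [0.652, 0.758, 0.001, 0.001]
ft_force: [0.0, 0.0, 0.9]
opening: -0.0006
grip_force: 0.0
```

Run:
```python
from h import *
st()
a=snap("side","s2"); cv2.imwrite("pics/s2c.png",cv2.resize(a[200:300,190:290,::-1],None,fx=5,fy=5,interpolation=cv2.INTER_CUBIC))
```

```text
t 2.75 jig mm [17.3 -1.3] z 57.1 xang-TH deg -0.26 tilt [ 0.003  0.001 -1.   ] q [ 0.31  0.45 -0.16  0.96 -0.    1.73] F [0.  0.  0.9] op -0.0005860195090862694
```

View pics/s2c.png

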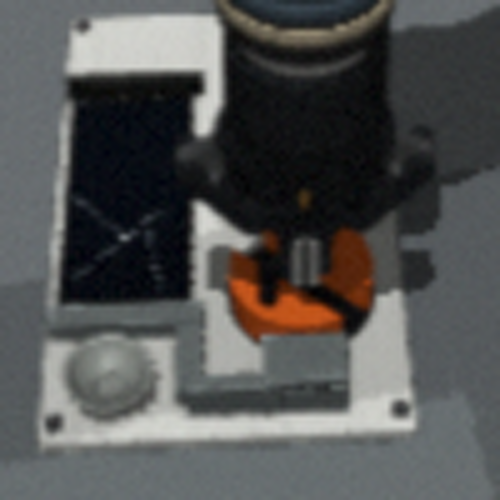

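Request:
step_arm(
  slide=[
    [0.04,-0.01,0],
    [0.05,0,0.01],
    [0,0.04,0.01],
    [0,0.04,0],
    [0,0,0],
  ],
  turn=[0,0,0,0,0],
)

```text
clock: 3.3
tool_pos: [0.5781, 0.2135, 0.0492]
ee_rot: [0.651, 0.759, 0.0, 0.0]
ft_force: [1.1, -0.2, -0.0]
opening: 0.0001
grip_force: 0.0
```

Request:
step_arm(
  slide=[
    [-0.02,0,0],
    [-0.02,0,0],
    [-0.015,0,0],
    [-0.01,0,0],
    [0,0,0],
  ],
  turn=[0,0,0,0,0],
)

```text
clock: 3.8
tool_pos: [0.581, 0.1937, 0.0505]
ee_rot: [0.652, 0.758, 0.002, 0.0]
ft_force: [1.5, 4.4, 1.9]
opening: -0.0
grip_force: 2.2
```

Run:
```python
from h import *
st()
a=snap("side","s3"); cv2.imwrite("pics/s3c.png",cv2.resize(a[200:300,190:290,::-1],None,fx=5,fy=5,interpolation=cv2.INTER_CUBIC))
```

```text
t 3.8 jig mm [ 25.6 -22.2] z 50.5 xang-TH deg -0.2 tilt [ 0.003  0.003 -1.   ] q [ 0.32  0.49 -0.11  0.97  0.    1.74] F [1.5 4.4 1.9] op -3.1960110979329966e-05
```

View pics/s3c.png

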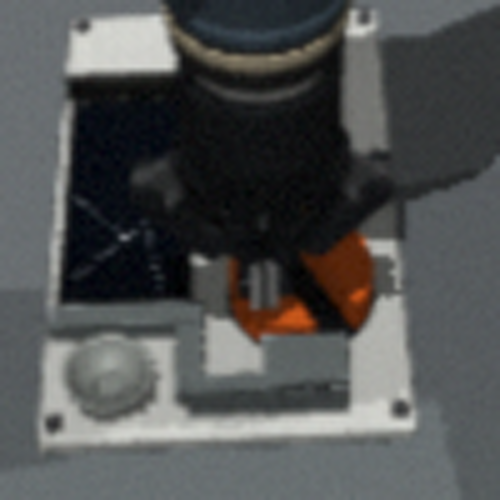

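Request:
step_arm(
  slide=[
    [-0.015,0,0],
    [-0.012,0,0],
    [-0.005,0,0],
    [0,0,0],
    [0,0,0],
  ],
  turn=[0,0,0,0,0],
)

```text
clock: 4.35
tool_pos: [0.5806, 0.1829, 0.0494]
ee_rot: [0.652, 0.758, -0.0, -0.0]
ft_force: [-0.3, -0.4, 0.2]
opening: 0.0001
grip_force: 0.1
```

Run:
```python
from h import *
st()
```

```text
t 4.35 jig mm [ 15.  -20.2] z 49.4 xang-TH deg -0.24 tilt [-0.001 -0.001 -1.   ] q [ 0.31  0.49 -0.12  0.97 -0.    1.73] F [-0.3 -0.4  0.2] op 0.00012559673499383658
```

Request:
step_arm(
  slide=[
    [0.06,0,0],
    [0,0,-0.16],
    [-0.04,0,-0.15],
    [-0.16,-0.02,0],
    [-0.16,-0.02,0],
  ],
  turn=[0,0,0,0,0],
)

```text
clock: 4.85
tool_pos: [0.5836, 0.0933, 0.1441]
ee_rot: [0.651, 0.759, 0.001, 0.001]
ft_force: [0.1, -0.4, -1.0]
opening: -0.0001
grip_force: 0.0
```

Request:
step_arm(
  slide=[
    [-0.16,-0.02,0],
    [-0.16,-0.01,0],
    [-0.16,0,0],
    [-0.1,0,0],
    [0,0,0],
  ],
  turn=[0,0,0,0,0],
)

```text
clock: 5.35
tool_pos: [0.6003, -0.0838, 0.1422]
ee_rot: [0.653, 0.757, -0.0, 0.0]
ft_force: [0.4, 0.2, 0.4]
opening: -0.0001
grip_force: 0.0
```

Run:
```python
from h import *
st()
a=snap("top","top1")[:,:,::-1]; s=snap("side","s4")[:,:,::-1]
A=cv2.resize(a[138:214,140:260],None,fx=5,fy=5,interpolation=cv2.INTER_CUBIC);S=cv2.resize(s[195:295,190:285],(361,380),interpolation=cv2.INTER_CUBIC)[:,:200]
cv2.imwrite("pics/c4.png",np.hstack([A,S]))
i=env.camera_info("top"); hsv=cv2.cvtColor(np.ascontiguousarray(a),cv2.COLOR_BGR2HSV)
m=cv2.inRange(hsv,(3,110,70),(20,255,255)); m[:175]=0;m[205:]=0;m[:,:160]=0;m[:,188:]=0
for c in cv2.findContours(m,cv2.RETR_EXTERNAL,cv2.CHAIN_APPROX_NONE)[0]:
    if cv2.contourArea(c)>15:
        p=jig(cast(i,cv2.boxPoints(cv2.minAreaRect(c)),.036))*1000; print(np.round(p,1).tolist(),cv2.contourArea(c))
```

```text
t 5.35 jig mm [-251.6    1.4] z 142.2 xang-TH deg -0.45 tilt [-0.    -0.001 -1.   ] q [-0.14  0.42  0.02  1.17 -0.    1.29] F [0.4 0.2 0.4] op -5.1069957653851796e-05
[[29.6, 12.3], [-36.8, 6.8], [-39.2, 33.6], [27.2, 39.1]] 110.0
[[36.2, -33.7], [-33.6, -39.5], [-35.9, -13.5], [33.8, -7.7]] 92.5
```

View pics/c4.png

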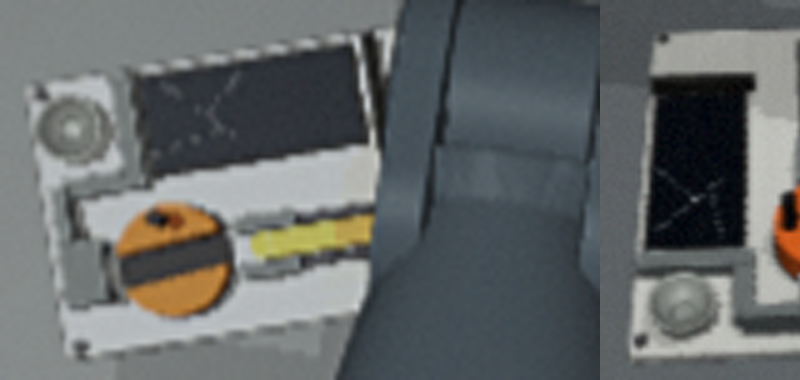

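The slot is now within 0.08 rad of the bolt axis, and the bolt is untouched, with its nose at (255,243) in the crop. Next I lower the tip behind the tail and push.

Request:
step_arm(
  slide=[
    [0,0.004,0.13],
    [0,0,0.13],
    [0,0,0.12],
    [0,0,0],
    [0,0,0],
  ],
  turn=[-0.0025,0,0,0,0],
)

```text
clock: 5.95
tool_pos: [0.601, -0.0791, 0.0289]
ee_rot: [0.648, 0.761, -0.0, -0.001]
ft_force: [0.8, -0.7, 0.2]
opening: 0.0001
grip_force: 0.0
```

```bash
python3 -c "
from h import *
st()"
```

```text
t 5.95 jig mm [-247.1    0. ] z 28.9 xang-TH deg 0.33 tilt [-0.001  0.    -1.   ] q [-0.13  0.51 -0.15  0.92  0.    1.28] F [ 0.8 -0.7  0.2] op 6.271249578335497e-05
```

Request:
step_arm(
  slide=[
    [0.02,0,0.018],
    [0.04,0,0],
    [0.03,0,0],
    [0.03,0,0],
    [0.03,0,0],
  ],
  turn=[0,0,0,0,0],
)

```text
clock: 6.45
tool_pos: [0.5944, -0.0354, 0.0239]
ee_rot: [0.649, 0.761, 0.0, 0.001]
ft_force: [-0.1, -2.1, 1.9]
opening: 0.0001
grip_force: 1.1
```

Request:
step_arm(
  slide=[
    [0.03,0,0],
    [0.03,0,0],
    [0.03,0,0],
    [0.03,0,0],
    [0,0,0],
  ],
  turn=[0,0,0,0,0],
)

```text
clock: 6.95
tool_pos: [0.5879, 0.0009, 0.0229]
ee_rot: [0.648, 0.761, 0.0, -0.001]
ft_force: [0.1, 0.3, -0.8]
opening: 0.0004
grip_force: 0.0
```

Run:
```python
from h import *
st()
```

```text
t 6.95 jig mm [-166.     0.6] z 22.9 xang-TH deg 0.31 tilt [-0.001  0.001 -1.   ] q [ 0.    0.48 -0.21  0.88  0.    1.41] F [ 0.1  0.3 -0.8] op 0.00037975178966507547
```

Request:
step_arm(
  slide=[
    [0.03,0,0],
    [0.03,0,0],
    [0.03,0,0],
    [0.03,0,0],
    [0.03,0,0],
  ],
  turn=[0,0,0,0,0],
)

```text
clock: 7.45
tool_pos: [0.5811, 0.0447, 0.023]
ee_rot: [0.649, 0.761, -0.0, -0.0]
ft_force: [1.0, -2.8, -0.8]
opening: 0.0002
grip_force: 0.8
```

Request:
step_arm(
  slide=[
    [0.02,0,0],
    [0.015,0,0],
    [0.01,0,0],
    [0,0,0],
    [0,0,0],
  ],
  turn=[0,0,0,0,0],
)

```text
clock: 7.95
tool_pos: [0.579, 0.0573, 0.0231]
ee_rot: [0.649, 0.761, 0.0, -0.0]
ft_force: [-0.4, -0.1, -0.1]
opening: 0.0001
grip_force: 0.0
```

Run:
```python
from h import *
st()
a=snap("side","s5"); cv2.imwrite("pics/s5c.png",cv2.resize(a[195:295,190:290,::-1],None,fx=5,fy=5,interpolation=cv2.INTER_CUBIC))
```

```text
t 7.95 jig mm [-108.9    0.7] z 23.1 xang-TH deg 0.24 tilt [-0.  0. -1.] q [ 0.1   0.48 -0.22  0.87  0.    1.51] F [-0.4 -0.1 -0.1] op 0.00013272742291667297
```

View pics/s5c.png

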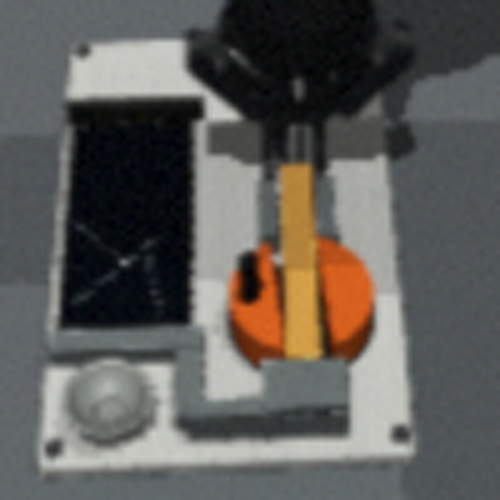

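The bolt passes through the slot into the keeper, running from (300,165) to (305,357) in the crop, and no stop force has shown up yet. I'll keep pushing gently until there's a clear stop force.

Request:
step_arm(
  slide=[
    [0.01,0,0],
    [0.01,0,0],
    [0.005,0,0],
    [0,0,0],
  ],
  turn=[0,0,0,0],
)

```text
clock: 8.4
tool_pos: [0.5781, 0.0641, 0.0232]
ee_rot: [0.649, 0.761, -0.0, 0.001]
ft_force: [0.9, -5.4, 0.4]
opening: 0.0001
grip_force: 2.3
```

Request:
step_arm(
  slide=[
    [0.005,0,0],
    [0.005,0,0],
  ],
  turn=[0,0],
)

```text
clock: 8.6
tool_pos: [0.578, 0.0645, 0.0232]
ee_rot: [0.65, 0.76, -0.002, 0.003]
ft_force: [3.8, -21.5, 0.1]
opening: 0.0001
grip_force: 11.1
```

Run:
```python
from h import *
st()
```

```text
t 8.6 jig mm [-101.6    0.6] z 23.2 xang-TH deg 0.12 tilt [ 0.001 -0.007 -1.   ] q [ 0.11  0.47 -0.22  0.87 -0.01  1.53] F [  3.8 -21.5   0.1] op 9.058376620685237e-05
```

Request:
step_arm(
  slide=[
    [0,0,0],
    [-0.03,0,0],
    [-0.08,0,0],
    [-0.05,0,-0.14],
    [0,0,-0.16],
  ],
  turn=[0,0,0,0,0],
)

```text
clock: 9.1
tool_pos: [0.5837, 0.0188, 0.1124]
ee_rot: [0.649, 0.76, -0.001, -0.002]
ft_force: [1.1, 0.2, 0.4]
opening: -0.0002
grip_force: 0.0
```

Request:
step_arm(
  slide=[
    [-0.16,0,0],
    [-0.16,0,0],
    [-0.16,0,0],
    [0,0,0],
    [0,0,0],
  ],
  turn=[0,0,0,0,0],
)

```text
clock: 9.6
tool_pos: [0.6076, -0.1229, 0.1128]
ee_rot: [0.65, 0.76, 0.0, -0.001]
ft_force: [-0.0, 1.1, -0.0]
opening: -0.0002
grip_force: 0.0
```

Run:
```python
from h import *
st()
a=snap("top","top2")[:,:,::-1]; s=snap("side","s6")[:,:,::-1]
A=cv2.resize(a[138:214,140:240],None,fx=5,fy=5,interpolation=cv2.INTER_CUBIC);S=cv2.resize(s[195:295,200:274],(281,380),interpolation=cv2.INTER_CUBIC)
cv2.imwrite("pics/c6.png",np.hstack([A,S]))
i=env.camera_info("top"); hsv=cv2.cvtColor(np.ascontiguousarray(a),cv2.COLOR_BGR2HSV)
m=cv2.inRange(hsv,(20,80,90),(35,255,255)); m[:170]=0;m[205:]=0;m[:,:160]=0;m[:,250:]=0
c=max(cv2.findContours(m,cv2.RETR_EXTERNAL,cv2.CHAIN_APPROX_NONE)[0],key=cv2.contourArea)
print(np.round(jig(cast(i,cv2.boxPoints(cv2.minAreaRect(c)),.032))*1000,1).tolist())
```

```text
t 9.6 jig mm [-291.4    0.3] z 112.8 xang-TH deg 0.11 tilt [-0.     0.001 -1.   ] q [-0.2   0.46  0.01  1.12  0.    1.21] F [-0.   1.1 -0. ] op -0.00017607216808449052
[[42.7, -10.4], [-88.8, -10.8], [-89.0, 9.6], [42.5, 10.0]]
```

View pics/c6.png

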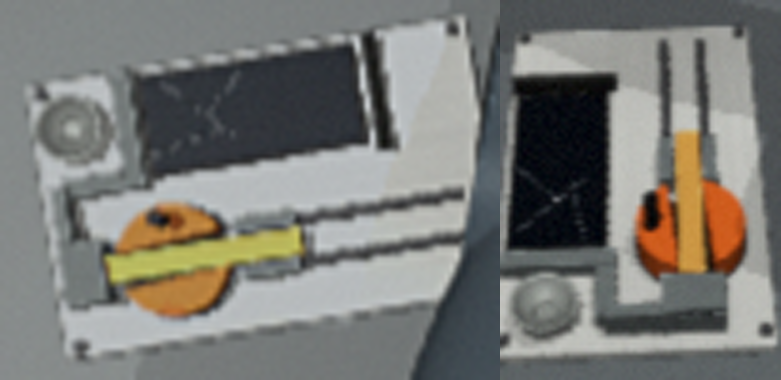

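The bolt is home: its tail is at -89 mm in my frame (expected about -89), it runs through the slot into the keeper, the bystanders haven't moved and the hand is clear.

```bash
python3 -c "
from rig import env
print(env.hand_in())"
```

```text
the job is handed in; nothing more can be done
None
```

The job is handed in (no verdict came back): the slot is lined up, the bolt was pushed through it against the keeper's stop (21 N felt, tail measured within about 1 mm of home), nothing else in the final jig views had moved, and the hand is clear.

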